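# Hold the tile crate's spring gate open

### The arm

A 6-joint arm with a two-finger parallel gripper is mounted at the origin on the work surface. World frame = base frame: x ahead of the robot, y to its left, z up, the work surface at z = 0. Lengths are in m, angles in rad, forces in N, time in s.
With the tool pointing down it reaches from about 0.35 to 0.975 m from the base axis. Payload 4.9 kg.
Tool frame: the origin (TCP) lies at the very end of the fingers, on their centre line; the grasp point (between the pads) lies 19 mm behind it; z points along the fingers, y is the line along which they close (so a half turn about z gives the same grasp; the last joint's range is limited). The gripper opens to 85 mm and grips with 20 to 120 N. Pads are 22 mm wide; open, the fingers measure 114 mm over their backs; the gripper's body (76 mm by 85 mm) begins 54 mm behind the grasp point. The pads swing forward as they close: fully open they stand 13 mm farther back than shut.
Start: joints at [-1.455, 0.053, 1.613, -0, 1.476, -0.119], TCP at [0.145, -0.608, 0.231] pointing down, gripper open.
Joint ranges: [-3.01, 3.01], [-1.01, 2.22], [0.06, 2.58], [-1.02, 4.17], [0.09, 2.62], [-3.14, 3.14]. Speed limits (rad/s): [2.57, 2.57, 3.14, 3.14, 3.14, 3.14].

### API

Orientations are given as a rotation vector (axis times angle).
In Python, from station import ctrl, imaging gives the robot as it stands.
- The arm moves only by the tool play_rows, never from a script. Its argument "series" is a list of rows, each a list of 3 entries, a list of its own where there are three numbers: the opening, from 0 (shut) to 1 (fully open), then the shift along the tool's x, y, z each as a share of 0.05 m, from -1 to 1, then the turn, a rotation vector about the tool's x, y, z each as a share of 8 degrees, from -1 to 1. In form: [[grip, [dx, dy, dz], [ax, ay, az]], ...]. A call has 1 to 8 rows; each row shifts and turns the commanded pose from where the row before left it, along the tool's axes as they then stand; what a row does not reach is not made up. A row lasts 1/8 s, in which the tool goes at most 62.5 mm and 10.7 degrees, less where a joint would pass 70% of its speed; a pose out of reach is approached as far as the arm can. A call with a number of a shift or a turn outside -1 to 1 is refused whole. A call with a gripper value outside its range is refused whole. The fingers move at their own pace and stop on an object; "force" is the grip in N (left out, the last holds). Time passes only in rows, so rows that do not move let the fingers close. It gives the time, the measured TCP pose, the force, the opening and the grip force at its end, in the units of the state.
- ctrl.get_obs(): the state, without advancing time (a new reading comes with each control period).
- imaging.get_image(name): name is "side" or "top" or "wrist"; returns a dict with "color" (400x640x3 uint8, blue, green, red), "fx", "fy", "cx", "cy" (pixels), "D" ([k1, k2, p1, p2, k3] as OpenCV has them; the pictures are not rectified), "extrinsics" (4x4, takes a point from world to camera coordinates); the wrist camera has in their place "hand_eye" (4x4, takes a point from camera to tool coordinates, whose origin is the TCP and whose axes are the flange's). Camera axes: x right, y down, z forward; pixel columns grow to the right and rows downward; lengths in m; the calibration is good to about 2 mm. A picture is of the moment at which its call begins: read the wrist's pose just before it. There is no depth.
- ctrl.finish_job(): hands the job in; it is judged then, once.
The state is a dict: "t": time; "q": joint angles; "dq": joint speeds; "effort": joint torques, N m; "tool_pos": TCP position; "tool_rot": TCP orientation; "contact_force": force on the tool from outside, world axes, zero at the start; "wrist_torque": the same for the moment, N m; "opening": finger opening in m; "grip_force": force on a finger pad.
Only numpy, scipy, OpenCV 4.12 (cv2) and the standard library are available. Lean on these libraries where they do the work, as an engineer would, in place of code of your own. Each camera call takes 0.05 s, during which the arm holds its last target. There are 200 camera calls.

### The job

I want to slide a freshly glazed tile into the plywood tile crate. Release its gate by squeezing the tabs of the catch with the flat paddles fully together first and then those of the catch with the round posts, leaving both squeezed; then swing the gate by its upright handle past its detent and finish while still gripping the handle and holding the gate wide open, at about a right angle to where it was shut or a little farther. Leave the other things on the table where they are.

Things in the scene. Friction and masses are not known exactly. Their poses are not given: they have to be found in the camera images.
- paddle_grip (a point): Fixed point on the paddle catch: two upright aluminium tabs, flat paddles 30 (x) by 10 (y), top 54 mm above the crate's 130-high top board (the two catches may be swapped). It lies midway between the fully squeezed tabs, 36 above the board. Its y axis (to the hinge end) is the squeeze line: outer faces at y -15 (fixed tab) and +29 (sliding tab), squeezed -15 and +15.
- paddle_slide (a joint): Travel of the paddle catch's sliding tab towards its fixed tab, m: 0 to 0.002 at the start (locked), 0.014 fully squeezed. Stiff friction of about 4 N, no spring: it stays where it is left. A steel hook on it stands before a keeper on the gate and clears it from about 0.011.
- paddle_thumb: The paddle catch's sliding tab (origin at the catch's plate centre, on the board, moving with the tab; the tab itself is centred 17 to +y)
- paddle_rest: The paddle catch's fixed tab (origin at the catch's plate centre, on the board; the tab itself is centred 16 to 17 to -y)
- post_grip (a point): Fixed point on the post catch: two upright aluminium tabs, round posts of 13 diameter, top 48 mm above the crate's 130-high top board (the two catches may be swapped). It lies midway between the fully squeezed tabs, 34 above the board. Its y axis (to the hinge end) is the squeeze line: outer faces at y -15 (fixed tab) and +29 (sliding tab), squeezed -15 and +15.
- post_slide (a joint): Travel of the post catch's sliding tab towards its fixed tab, m: 0 to 0.002 at the start (locked), 0.014 fully squeezed. Stiff friction of about 4 N, no spring: it stays where it is left. A steel hook on it stands before a keeper on the gate and clears it from about 0.011.
- post_thumb: The post catch's sliding tab (origin at the catch's plate centre, on the board, moving with the tab; the tab itself is centred 17 to +y)
- post_rest: The post catch's fixed tab (origin at the catch's plate centre, on the board; the tab itself is centred 16 to 17 to -y)
- gate_hinge (a point): Point on the gate's vertical hinge axis, fixed to the plywood tile crate (170 x 260, 130 high), 150 mm above the table. Axes are the crate's: x from the gate to the crate's back (away from the robot), y along the front to the hinge end, z up. The shut gate runs 235 along -y from here, is 14 thick; catches stand 41 behind its plane, a detent plunger sits by the hinge.
- gate (a joint): Gate angle, rad: 0 shut, 1.8 the stop; it swings towards the robot, clockwise seen from above. A light spring (0.15 N m per rad) pulls it shut; a snap detent at about 0.6 to 1.1 resists with some 0.6 N m, and when let go beyond it the gate falls back to rest on the detent at about 1.1. It cannot open while either catch is locked.
- handle_grip (a point): Centre of the free upper part of the gate's handle: an upright round steel bar 12 in diameter, its axis vertical, 150 above the table (bar top at 175, its two brackets to the gate lie below 110). At gate 0 it lies 54 to -x and 150 to -y of the hinge (crate axes) and turns with the gate; 47 is free between bar and gate.
- gate_handle: The gate's handle, the upright bar and its brackets (origin on the hinge axis at table height, turns with the gate)
- big_tile: Bystander: terracotta tile blank 150x150x9 lying flat, mm; origin at the middle of its underside; leave it alone
- small_tile: Bystander: white tile 100x100x8 lying flat, mm; origin at the middle of its underside; leave it alone
- glaze_tub: Bystander: white lidded tub, 84 diameter, 80 high, mm; origin at the middle of its underside; leave it alone
- glaze_jar: Bystander: small lidded glass jar, 56 diameter, 70 high, mm; origin at the middle of its underside; leave it alone
- mix_cup: Bystander: open white cup, 80 diameter, 95 high, mm; origin at the middle of its underside; leave it alone
- tub_lid: Bystander: flat blue tub lid, 90 diameter, 10 thick, mm; origin at the middle of its underside; leave it alone
- brush: Bystander: brush about 200 long lying flat beside the crate, mm; origin at the middle of its underside; leave it alone

How it is judged:
On the way, in this order (a step that is already met when the one before it is completed fails the run):
1. the paddle catch is squeezed between the fingers, the post catch still locked and the gate shut (value of joint paddle_slide above 0.011 m and contact force between the fingers and paddle_thumb above 1 N and contact force between the fingers and paddle_rest above 1 N and value of joint post_slide below 0.006 m and value of joint gate below 0.1 rad), for 0.1 s.
2. the post catch is squeezed between the fingers, the paddle catch still squeezed and the gate shut (value of joint post_slide above 0.011 m and contact force between the fingers and post_thumb above 1 N and contact force between the fingers and post_rest above 1 N and value of joint paddle_slide above 0.01 m and value of joint gate below 0.1 rad), for 0.1 s.
3. the fingers on the handle have brought the gate past its detent (value of joint gate above 1.2 rad and contact force between the fingers and gate_handle above 0.3 N), for 0.1 s.
At the end, for the whole second after the job is handed in: The fingers still press on the gate's handle (over 0.5 N) and hold the gate still at more than 1.4 rad (80 degrees); both catches remain squeezed by over 10 mm; no bystander has moved 30 mm (value of joint gate above 1.4 rad and velocity of joint gate between -0.1 and 0.1 rad/s and contact force between the fingers and gate_handle above 0.5 N and value of joint each of paddle_slide, post_slide above 0.01 m and distance of each of big_tile, small_tile, glaze_tub, glaze_jar, mix_cup, tub_lid, brush from where it was at the start of the episode below 0.03 m); the arm keeps its last pose, push and grip.
It fails at once if a bystander was moved by 30 mm or more (distance of any of big_tile, small_tile, glaze_tub, glaze_jar, mix_cup, tub_lid, brush from where it was at the start of the episode above 0.03 m).
It also fails if it takes over 54 s, if anything falls off the work surface, if the arm or the gripper's body presses on something with over 40 N, if the wrist force passes 120 N, or if a joint passes its speed limit or range.

## Working session

There is one attempt and no reset: what is moved stays moved. The work goes in short steps, Python scripts to look and compute and a tool call to move; the robot and the scene stay as the last step left them, time stands still between calls to the robot, and variables do not carry over. Pictures are saved under pics/ and viewed, at most 10 in all, crops included, and the job is handed in when it is done.

Besides the shell and the picture viewer there is one more tool, called as name(argument=value, ...), one argument or row to a line, values as JSON. play_rows: Moves the arm, as the interface text tells. Shift numbers are shares of 0.05 m and turn numbers shares of 8 degrees, none past 1 either way. Its arguments: {"type":"object","properties":{"series":{"type":"array"},"force":{"type":"number"}},"required":["series"]}

```bash
mkdir -p pics; cat > h.py <<'E'
import numpy as np,cv2
from scipy.spatial.transform import Rotation as R
from station import ctrl,imaging
def cam(n):
    o=ctrl.get_obs(); i=imaging.get_image(n)
    K=np.array([[i['fx'],0,i['cx']],[0,i['fy'],i['cy']],[0,0,1.]]);D=np.array(i['D'],float)
    if n=='wrist':
        T=np.eye(4);T[:3,:3]=R.from_rotvec(o['tool_rot']).as_matrix();T[:3,3]=o['tool_pos']
        E=np.linalg.inv(T@np.array(i['hand_eye']))
    else: E=np.array(i['extrinsics'])
    return i['color'],K,D,E
def ray(uv,K,D,E):
    p=cv2.undistortPoints(np.array(uv,float).reshape(-1,1,2),K,D).reshape(-1,2)
    d=np.c_[p,np.ones(len(p))]@E[:3,:3]; c=-E[:3,:3].T@E[:3,3]
    return c,d
def plane(uv,z,K,D,E):
    c,d=ray(uv,K,D,E); return c+d*((z-c[2])/d[:,2:3])
def proj(P,K,D,E):
    return cv2.projectPoints(np.array(P,float).reshape(-1,1,3),cv2.Rodrigues(E[:3,:3])[0],E[:3,3],K,D)[0].reshape(-1,2)
E
python3 - <<'E'
from h import *
print(ctrl.get_obs())
for n in('top','side'):
    c,K,D,E=cam(n);cv2.imwrite(f'pics/{n}0.png',c);np.savez(f'{n}0.npz',c=c,K=K,D=D,E=E);print(n,K,D,-E[:3,:3].T@E[:3,3],E[2,:3])
E
```

```text
{'t': 0.0, 'q': array([-1.45499722e+00,  5.33881212e-02,  1.61432929e+00, -4.86302151e-05,
        1.47601729e+00, -1.18989483e-01]), 'dq': array([ 0.0004921 , -0.00089384,  0.0015245 , -0.00022301,  0.00023646,
        0.00028782]), 'effort': array([ 3.41464411e-04, -3.93683374e+01, -3.70175314e+01, -4.83880319e-05,
        7.17724470e-03, -1.06565658e-06]), 'tool_pos': array([ 0.14531687, -0.60720861,  0.23002257]), 'tool_rot': array([-3.11784147e+00, -3.67714894e-01,  7.06219411e-05]), 'contact_force': array([-0.35745237, -0.12408986, -0.7784526 ]), 'wrist_torque': array([ 0.00569464, -0.00192252,  0.0004546 ]), 'grip_force': 0.0, 'opening': 0.08534065311060013}
top [[418.34378892   0.         309.94273253]
 [  0.         418.34378892 198.56478749]
 [  0.           0.           1.        ]] [0.01260944 0.         0.         0.         0.        ] [0.31105281 0.04585413 1.27693057] [ 0.20137236  0.00145816 -0.97951368]
side [[469.07549928   0.         319.29248075]
 [  0.         469.07549928 206.51536395]
 [  0.           0.           1.        ]] [-0.00868091  0.          0.          0.          0.        ] [0.22065685 0.78731968 0.96556601] [ 0.30350698 -0.62888606 -0.71581131]
```

View pics/top0.png

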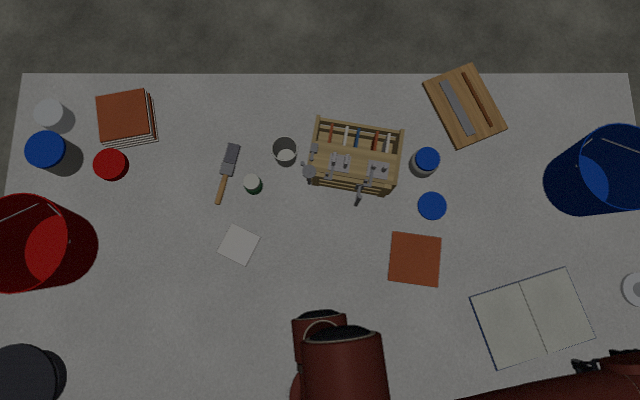

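View pics/side0.png

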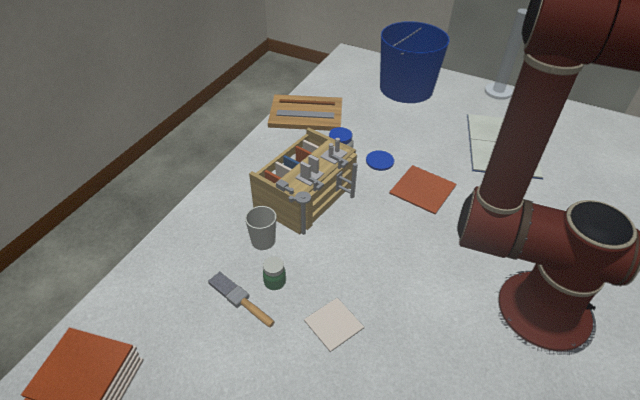

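The crate is at about (355,155) in the top view, with the hinge on the left (+y), the handle at about (360,195), and the catches at about (340,162) and (378,168). Next I'll zoom in.

```bash
python3 - <<'E'
import cv2
a=cv2.imread('pics/top0.png')[105:215,295:450]; b=cv2.imread('pics/side0.png')[120:240,240:370]
a=cv2.convertScaleAbs(cv2.resize(a,None,fx=5,fy=5,interpolation=2),alpha=1.7);b=cv2.convertScaleAbs(cv2.resize(b,None,fx=5,fy=5,interpolation=2),alpha=1.7)
cv2.imwrite('pics/ta.png',a);cv2.imwrite('pics/sb.png',b)
E
```

```text
(no output)
```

View pics/ta.png

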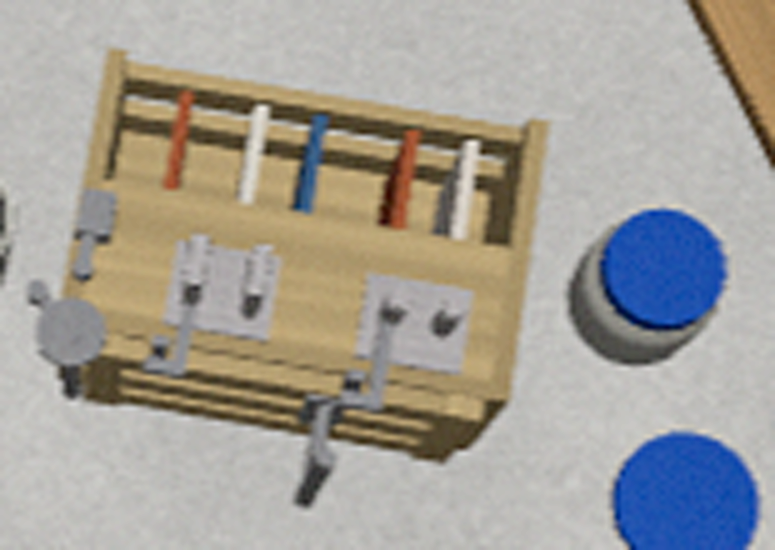

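View pics/sb.png

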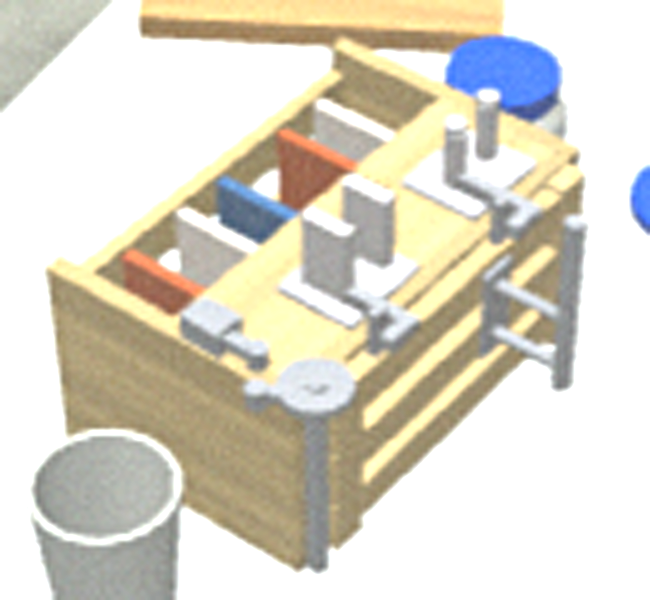

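The paddle catch is at the hinge end and the post catch at the far end. The tab tops are clear in both views, so I'll triangulate them along with the plate centres, hinge disc and handle.

```bash
python3 - <<'E'
from h import *
t=np.load('top0.npz');s=np.load('side0.npz')
T=(t['K'],t['D'],t['E']);S=(s['K'],s['D'],s['E'])
ft=lambda p:np.array(p)/5-.4+[295,105]; fs=lambda p:np.array(p)/5-.4+[240,120]
def tri(a,b):
    c1,d1=ray(ft(a),*T);c2,d2=ray(fs(b),*S);d1=d1[0]/np.linalg.norm(d1);d2=d2[0]/np.linalg.norm(d2)
    m=np.linalg.lstsq(np.c_[d1,-d2],c2-c1,rcond=None)[0];p,q=c1+m[0]*d1,c2+m[1]*d2
    return (p+q)/2*1000,np.linalg.norm(p-q)*1000
for n,a,b in[('slpad',(199,241),(329,220)),('fixpad',(262,250),(370,185)),('hinge',(71,331),(317,385)),('handle',(322,460),(575,219)),
 ('backL',(117,53),(55,268)),('backR',(538,125),(340,42))]:
    p,e=tri(a,b);print(n,p.round(1),e.round(1))
for n,pts in[('paddleplate',[(180,238),(283,258),(268,340),(165,322)]),('postplate',[(370,275),(472,292),(460,372),(358,352)])]:
    P=plane(ft(pts),.133,*T);print(n,(P.mean(0)*1000).round(1)); d=(P[0]+P[3]-P[1]-P[2])[:2];print(np.degrees(np.arctan2(-d[0],d[1])))
print('posttops side@178',(plane(fs([(456,122),(488,96)]),.178,*S)*1000).round(1))
print('pad side@184',(plane(fs([(329,220),(370,185)]),.184,*S)*1000).round(1))
print('pad top@184',(plane(ft([(199,241),(262,250)]),.184,*T)*1000).round(1))
print('handle top@175',(plane(ft([(322,460)]),.175,*T)*1000).round(1),'side',(plane(fs([(575,219)]),.175,*S)*1000).round(1))
print('hinge @150',(plane(ft([(71,331)]),.15,*T)*1000).round(1),'side',(plane(fs([(317,385)]),.15,*S)*1000).round(1))
E
```

```text
slpad [657.9 -20.3 183.9] 10.3
fixpad [652.3 -54.6 184.2] 11.0
hinge [623.3  50.5 140.8] 2.1
handle [542.4 -83.9 179.6] 0.9
backL [796.   23.8 126.5] 1.1
backR [ 749.8 -218.7  132.8] 0.9
paddleplate [650.9 -36.1 133. ]
-10.933476465752571
postplate [ 631.2 -144.   133. ]
-10.758712697824942
posttops side@178 [[ 632.8 -129.5  178. ]
 [ 627.2 -158.3  178. ]]
pad side@184 [[652.2 -19.8 184. ]
 [646.4 -54.3 184. ]]
pad top@184 [[663.2 -19.3 184. ]
 [658.  -53.5 184. ]]
handle top@175 [[542.9 -84.5 175. ]] side [[544.7 -89.  175. ]]
hinge @150 [[621.8  50.7 150. ]] side [[617.7  58.8 150. ]]
```

play_rows(
  series=[
    [1,[0,0,0],[0,0,0.76]],
    [1,[0,0,0],[0,0,0.76]],
    [1,[0,0,0],[0,0,0.76]],
    [1,[0,0,0],[0,0,0.76]],
    [1,[0.4,-0.67,-0.1],[0,0,0]],
    [1,[0.49,-0.81,-0.1],[0,0,0]],
    [1,[0.49,-0.81,-0.1],[0,0,0]],
    [1,[0.49,-0.81,-0.1],[0,0,0]],
  ],
  force=30,
)

```text
t: 1.1
tool_pos: [0.2671, -0.4718, 0.2509]
tool_rot: [-3.127, 0.298, 0.0]
contact_force: [0.9, -0.5, 0.1]
opening: 0.0852
grip_force: 0.0
```

play_rows(
  series=[
    [1,[0.49,-0.81,0],[0,0,0]],
    [1,[0.49,-0.81,0],[0,0,0]],
    [1,[0.49,-0.81,0],[0,0,0]],
    [1,[0.49,-0.81,0],[0,0,0]],
    [1,[0.49,-0.81,0],[0,0,0]],
    [1,[0.49,-0.81,0],[0,0,0]],
    [1,[0.49,-0.81,0],[0,0,0]],
    [1,[0.49,-0.81,0],[0,0,0]],
  ],
)

```text
t: 2.1
tool_pos: [0.5207, -0.1906, 0.2508]
tool_rot: [-3.127, 0.297, 0.001]
contact_force: [1.2, -0.7, -0.3]
opening: 0.0853
grip_force: 0.0
```

play_rows(
  series=[
    [1,[0.49,-0.81,0],[0,0,0]],
    [1,[0.49,-0.81,0],[0,0,0]],
    [1,[0.49,-0.81,0],[0,0,0]],
    [1,[0,0,0],[0,0,0]],
    [1,[0,0,0],[0,0,0]],
  ],
)

```text
t: 2.72
tool_pos: [0.6147, -0.0866, 0.2506]
tool_rot: [3.127, -0.297, -0.002]
contact_force: [-0.5, -0.2, -0.6]
opening: 0.0851
grip_force: 0.0
```

```bash
cat >> h.py <<'E'
def go(x,y,z,yaw):
    "tool-axis deltas in interface units to a tool-down pose with tool x at yaw (deg)"
    o=ctrl.get_obs();M=R.from_rotvec(o['tool_rot'])
    G=R.from_euler('z',yaw,degrees=True)*R.from_euler('x',180,degrees=True)
    print('t',o['t'],'pos',o['tool_pos'].round(4),'op',round(float(o['opening']),4),'gf',round(float(o['grip_force']),1),'F',o['contact_force'].round(1))
    d=np.array([x,y,z])/1000-o['tool_pos']
    print('shift now-axes',(M.inv().apply(d)/.05).round(2),'goal-axes',(G.inv().apply(d)/.05).round(2),'turn',((M.inv()*G).as_rotvec(degrees=True)/8).round(2))
E
python3 - <<'E'
from h import *
go(648.5,-43,250,-10.8)
c,K,D,E=cam('wrist');np.savez('w0.npz',c=c,K=K,D=D,E=E)
cv2.imwrite('pics/w0.png',cv2.convertScaleAbs(c,alpha=1.6))
print(proj(np.array([[648.5,-43,166],[629,-151,164],[542,-85,175],[622,51.5,150]])/1000,K,D,E))
E
```

```text
t 2.725 pos [ 0.6147 -0.0866  0.2506] op 0.0851 gf 0.0 F [-0.5 -0.2 -0.6]
shift now-axes [ 0.5  -0.98  0.01] goal-axes [ 0.5  -0.98  0.01] turn [ 0.    0.01 -0.01]
[[252.47890076 173.63236143]
 [397.46605802 171.61037905]
 [332.76946081 293.72071752]
 [154.54266924 221.62057359]]
```

View pics/w0.png

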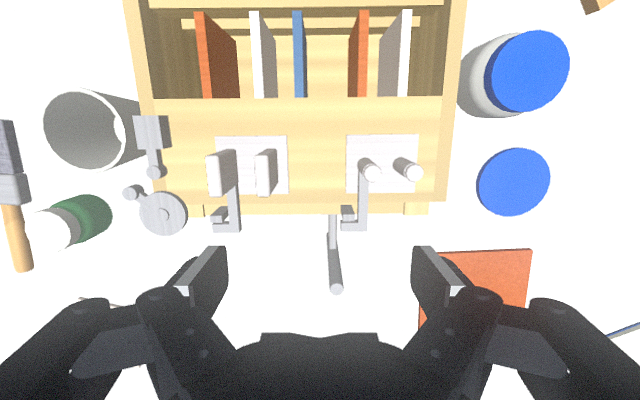

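The wrist view is lined up with the crate. Paddle tops are at (214,172) and (263,173), post tops at (372,174) and (412,173), handle top at (337,288), and hinge pin at (163,214).

```bash
python3 - <<'E'
from h import *
w=np.load('w0.npz');W=(w['K'],w['D'],w['E'])
c=np.cos(np.radians(10.8));s=np.sin(np.radians(10.8));H=np.array([622.5,51.5])
for n,uv,z in[('pad',[(214,172),(263,173)],.184),('post',[(372,174),(412,173)],.178),('handle',[(337,288)],.175),('hinge',[(163,214)],.15),('padplate',[(251,165)],.133),('postplate',[(382,164)],.133)]:
    P=plane(uv,z,*W)*1000;print(n,P.round(1)[:,:2], 'mean',P.mean(0).round(1)[:2],'crate xy rel H',[((p[:2]-H)@[[c,s],[-s,c]]).round(1).tolist() for p in P])
E
```

```text
pad [[657.1 -21.7]
 [650.1 -54.8]] mean [653.6 -38.2] crate xy rel H [[47.7, -65.4], [47.0, -99.2]]
post [[ 633.8 -129.8]
 [ 629.2 -157.9]] mean [ 631.5 -143.9] crate xy rel H [[45.1, -176.0], [45.8, -204.5]]
handle [[546.5 -89.3]] mean [546.5 -89.3] crate xy rel H [[-48.3, -152.5]]
hinge [[627.1  42.5]] mean [627.1  42.5] crate xy rel H [[6.2, -8.0]]
padplate [[651.4 -35.3]] mean [651.4 -35.3] crate xy rel H [[44.7, -79.8]]
postplate [[ 631.2 -145.7]] mean [ 631.2 -145.7] crate xy rel H [[45.5, -192.1]]
```

play_rows(
  series=[
    [1,[0.36,-0.48,0],[0,0,0]],
    [1,[0.36,-0.48,0],[0,0,0]],
    [1,[0,0,0.5],[0,0,0]],
    [1,[0,0,0],[0,0,0]],
    [1,[0,0,0],[0,0,0]],
  ],
)

```text
t: 3.4
tool_pos: [0.6592, -0.0471, 0.227]
tool_rot: [3.127, -0.3, 0.001]
contact_force: [0.2, -0.7, -0.0]
opening: 0.0855
grip_force: 0.0
```

```bash
python3 - <<'E'
from h import *
go(650.6,-44.2,148,-10.8)
E
```

```text
t 3.4 pos [ 0.6592 -0.0471  0.227 ] op 0.0855 gf 0.0 F [ 0.2 -0.7 -0. ]
shift now-axes [-0.18 -0.02  1.58] goal-axes [-0.18 -0.02  1.58] turn [ 0.   -0.   -0.02]
```

play_rows(
  series=[
    [1,[-0.18,-0.02,0],[0,0,0]],
    [1,[0,0,0],[0,0,0]],
    [1,[0,0,0.5],[0,0,0]],
    [1,[0,0,0.5],[0,0,0]],
    [1,[0,0,0.4],[0,0,0]],
    [1,[0,0,0.18],[0,0,0]],
    [1,[0,0,0],[0,0,0]],
  ],
)

```text
t: 4.28
tool_pos: [0.6506, -0.0434, 0.1468]
tool_rot: [-3.127, 0.297, 0.001]
contact_force: [0.4, 0.3, 0.0]
opening: 0.0857
grip_force: 0.0
```

play_rows(
  series=[
    [0.6,[0,0,0],[0,0,0]],
    [0.45,[0,0,0],[0,0,0]],
    [0.3,[0,0,0],[0,0,0]],
    [0.2,[0,0,0],[0,0,0]],
    [0,[0,0,0],[0,0,0]],
    [0,[0,0,0],[0,0,0]],
    [0,[0,0,0],[0,0,0]],
    [0,[0,0,0],[0,0,0]],
  ],
)

```text
t: 5.28
tool_pos: [0.6521, -0.0431, 0.1496]
tool_rot: [-3.127, 0.296, -0.006]
contact_force: [0.1, 2.3, 5.7]
opening: 0.0291
grip_force: 32.7
```

play_rows(
  series=[
    [0,[0,0,0],[0,0,0]],
    [0,[0,0,0],[0,0,0]],
    [1,[0,0,0],[0,0,0]],
    [1,[0,0,0],[0,0,0]],
    [1,[0,0,0],[0,0,0]],
    [1,[0,0,-0.6],[0,0,0]],
    [1,[0,0,-0.6],[0,0,0]],
    [1,[0,0,-0.3],[0,0,0]],
  ],
)

```text
t: 6.28
tool_pos: [0.6515, -0.0438, 0.2243]
tool_rot: [3.127, -0.298, 0.004]
contact_force: [0.4, 0.3, -0.1]
opening: 0.0854
grip_force: 0.0
```

play_rows(
  series=[
    [1,[0,0.7,0],[0,0,0]],
    [1,[0,0.8,0],[0,0,0]],
    [1,[0,0.66,0],[0,0,0]],
    [1,[0,0,0],[0,0,0]],
    [1,[0,0,0],[0,0,0]],
  ],
)

```text
t: 6.9
tool_pos: [0.6303, -0.1491, 0.2216]
tool_rot: [-3.127, 0.298, 0.002]
contact_force: [0.2, 0.3, 0.9]
opening: 0.0852
grip_force: 0.0
```

```bash
python3 - <<'E'
from h import *
go(630.1,-150.2,146,-10.8)
c,K,D,E=cam('top');np.savez('t1.npz',c=c,K=K,D=D,E=E)
c,K,D,E=cam('wrist')
cv2.imwrite('pics/w1.png',cv2.convertScaleAbs(c,alpha=1.6))
E
```

```text
t 6.9 pos [ 0.6303 -0.1491  0.2216] op 0.0852 gf 0.0 F [0.2 0.3 0.9]
shift now-axes [0.   0.02 1.51] goal-axes [-0.    0.02  1.51] turn [-0.    0.01 -0.01]
```

View pics/w1.png

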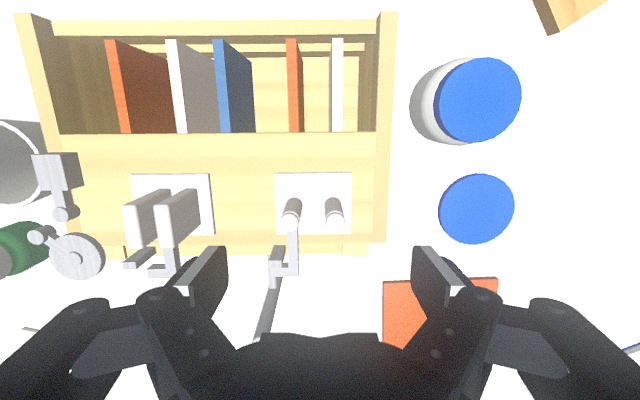

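The paddle tabs, at (150,205) and (180,205), are now close together. The post tabs at (291,210) and (333,210) sit centred between the fingers.

play_rows(
  series=[
    [1,[0,0.02,0.5],[0,0,0]],
    [1,[0,0,0.5],[0,0,0]],
    [1,[0,0,0.4],[0,0,0]],
    [1,[0,0,0.11],[0,0,0]],
    [1,[0,0,0],[0,0,0]],
    [0.6,[0,0,0],[0,0,0]],
    [0.45,[0,0,0],[0,0,0]],
    [0.3,[0,0,0],[0,0,0]],
  ],
)

```text
t: 8.0
tool_pos: [0.6315, -0.1496, 0.1486]
tool_rot: [-3.125, 0.297, -0.005]
contact_force: [1.0, 4.2, 6.5]
opening: 0.0321
grip_force: 4.9
```

play_rows(
  series=[
    [0.2,[0,0,0],[0,0,0]],
    [0,[0,0,0],[0,0,0]],
    [0,[0,0,0],[0,0,0]],
    [0,[0,0,0],[0,0,0]],
    [0,[0,0,0],[0,0,0]],
    [0,[0,0,0],[0,0,0]],
  ],
)

```text
t: 8.75
tool_pos: [0.6313, -0.1511, 0.149]
tool_rot: [3.126, -0.298, 0.005]
contact_force: [-0.6, 0.5, 5.7]
opening: 0.0288
grip_force: 30.5
```

play_rows(
  series=[
    [1,[0,0,0],[0,0,0]],
    [1,[0,0,0],[0,0,0]],
    [1,[0,0,0],[0,0,0]],
    [1,[0,0,-0.6],[0,0,0]],
    [1,[0,0,-0.7],[0,0,0]],
    [1,[0,0,-0.7],[0,0,0]],
    [1,[-0.9,-0.45,0],[0,0,0]],
    [1,[-0.9,-0.45,0],[0,0,0]],
  ],
)

```text
t: 9.75
tool_pos: [0.5498, -0.0891, 0.2473]
tool_rot: [3.127, -0.299, 0.001]
contact_force: [0.1, -0.2, 0.7]
opening: 0.0854
grip_force: 0.0
```

play_rows(
  series=[
    [1,[0,0,0],[0,0,-0.9]],
    [1,[0,0,0],[0,0,-0.95]],
    [1,[0,0,0],[0,0,-0.95]],
    [1,[0,0,0],[0,0,-0.95]],
    [1,[0,0,0],[0,0,-0.95]],
    [1,[0,0,0],[0,0,-0.95]],
    [1,[0,0,0],[0,0,-0.95]],
    [1,[0,0,0],[0,0,-0.95]],
  ],
)

```text
t: 10.75
tool_pos: [0.5503, -0.0894, 0.2465]
tool_rot: [-2.85, -1.322, 0.001]
contact_force: [0.9, 1.0, -0.3]
opening: 0.0854
grip_force: 0.0
```

play_rows(
  series=[
    [1,[0,0,0],[0,0,-0.95]],
    [1,[0,0,0],[0,0,-0.95]],
    [1,[0,0,0],[0,0,-0.95]],
    [1,[0,0,0],[0,0,-0.85]],
    [1,[0,0,0],[0,0,0]],
    [1,[0,0,0],[0,0,0]],
  ],
)

```text
t: 11.5
tool_pos: [0.5503, -0.0894, 0.2467]
tool_rot: [-2.423, -1.999, 0.0]
contact_force: [-0.2, 0.4, -0.1]
opening: 0.0853
grip_force: 0.0
```

```bash
python3 - <<'E'
from h import *
go(543,-86,131,79.2)
c,K,D,E=cam('wrist');np.savez('w2.npz',c=c,K=K,D=D,E=E)
cv2.imwrite('pics/w2.png',cv2.convertScaleAbs(c,alpha=1.6))
print(proj(np.array([[543,-86,175]])/1000,K,D,E))
E
```

```text
t 11.5 pos [ 0.5503 -0.0894  0.2467] op 0.0853 gf 0.0 F [-0.2  0.4 -0.1]
shift now-axes [ 0.04 -0.16  2.31] goal-axes [ 0.04 -0.16  2.31] turn [-0.    0.   -0.02]
[[307.38275779 206.09001264]]
```

View pics/w2.png

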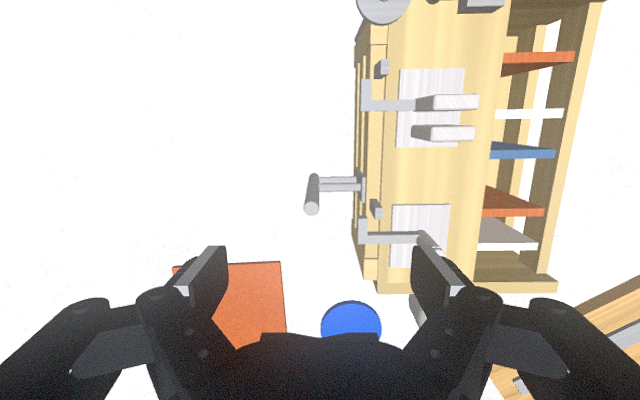

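play_rows(
  series=[
    [0.6,[0.03,-0.11,0.3],[0,0,0]],
    [0.6,[0,0,0.3],[0,0,0]],
    [0.6,[0,0,0.5],[0,0,0]],
    [0.6,[0,0,0.5],[0,0,0]],
    [0.6,[0,0,0.4],[0,0,0]],
    [0.6,[0,0,0.26],[0,0,0]],
    [0.6,[0,0,0],[0,0,0]],
  ],
)

```text
t: 12.42
tool_pos: [0.5445, -0.0867, 0.1324]
tool_rot: [-2.42, -2.0, 0.002]
contact_force: [0.6, 0.1, -0.2]
opening: 0.051
grip_force: 0.0
```

play_rows(
  series=[
    [0.4,[0,0,0],[0,0,0]],
    [0.2,[0,0,0],[0,0,0]],
    [0,[0,0,0],[0,0,0]],
    [0,[0,0,0],[0,0,0]],
    [0,[0,0,0],[0,0,0]],
  ],
)

```text
t: 13.05
tool_pos: [0.5448, -0.0869, 0.135]
tool_rot: [-2.421, -2.001, 0.002]
contact_force: [-5.5, 0.1, 4.7]
opening: 0.0113
grip_force: 29.5
```

```bash
python3 - <<'E'
from h import *
go(545,-87,133,79.2)
E
```

```text
t 13.05 pos [ 0.5448 -0.0869  0.135 ] op 0.0113 gf 29.5 F [-5.5  0.1  4.7]
shift now-axes [-0.    0.    0.04] goal-axes [-0.    0.    0.04] turn [-0.01  0.   -0.01]
```

play_rows(
  series=[
    [0,[0.06,-0.13,0],[0,0,0.31]],
    [0,[0.106,-0.257,0],[0,0,0.625]],
    [0,[0.106,-0.257,0],[0,0,0.625]],
    [0,[0.106,-0.257,0],[0,0,0.625]],
    [0,[0.106,-0.257,0],[0,0,0.625]],
    [0,[0.106,-0.257,0],[0,0,0.625]],
  ],
  force=50,
)

```text
t: 13.8
tool_pos: [0.4904, -0.0346, 0.1351]
tool_rot: [2.828, 1.363, -0.005]
contact_force: [-6.0, -4.5, 5.1]
opening: 0.0108
grip_force: 49.4
```

```bash
cat >> h.py <<'E'
def gate():
    o=ctrl.get_obs();M=R.from_rotvec(o['tool_rot']).as_matrix();p=o['tool_pos'][:2]*1000-[622.5,51.5]
    yaw=np.degrees(np.arctan2(M[1,0],M[0,0]));a0=np.degrees(np.arctan2(-87-51.5,545-622.5))
    print('by yaw',79.2-yaw,'by pos',(a0-np.degrees(np.arctan2(p[1],p[0])))%360,'r',np.hypot(*p),'F',o['contact_force'],'tilt',M[2],'op',o['opening'],o['grip_force'],'q',o['q'].round(2),'t',o['t'])
E
python3 -c "
from h import *
gate()"
```

```text
by yaw 27.73336227189811 by pos 27.67775084474431 r 157.6926440727021 F [-5.99787211 -4.48935699  5.09218596] tilt [-4.12280425e-03  7.31123982e-04 -9.99991234e-01] op 0.01075705795072279 49.44892644882202 q [-0.22 -0.19  2.01 -0.    1.32  0.45] t 13.8
```

play_rows(
  series=[
    [0,[0.106,-0.257,0],[0,0,0.625]],
    [0,[0.106,-0.257,0],[0,0,0.625]],
    [0,[0.106,-0.257,0],[0,0,0.625]],
    [0,[0.106,-0.257,0],[0,0,0.625]],
    [0,[0.106,-0.257,0],[0,0,0.625]],
    [0,[0.106,-0.257,0],[0,0,0.625]],
    [0,[0.106,-0.257,0],[0,0,0.625]],
  ],
)

```text
t: 14.68
tool_pos: [0.4658, 0.0598, 0.135]
tool_rot: [-3.109, -0.45, 0.009]
contact_force: [-10.7, 0.2, 8.5]
opening: 0.0103
grip_force: 50.0
```

```bash
python3 -c "
from h import *
gate()"
```

```text
by yaw 62.72749670963951 by pos 63.78626858704257 r 156.88444719568216 F [-10.70039342   0.20880923   8.48398205] tilt [-5.47713255e-03 -9.24023437e-04 -9.99984573e-01] op 0.010324953808066742 49.97287631034851 q [-0.03 -0.25  2.06 -0.    1.34  1.25] t 14.675
```

play_rows(
  series=[
    [0,[0.106,-0.257,0],[0,0,0.625]],
    [0,[0.106,-0.257,0],[0,0,0.625]],
    [0,[0.106,-0.257,0],[0,0,0.625]],
    [0,[0.106,-0.257,0],[0,0,0.625]],
    [0,[0.106,-0.257,0],[0,0,0.625]],
    [0,[0.106,-0.257,0],[0,0,0.625]],
    [0,[0.05,-0.13,0],[0,0,0.31]],
  ],
)

```text
t: 15.55
tool_pos: [0.4968, 0.1451, 0.135]
tool_rot: [-3.11, 0.434, 0.004]
contact_force: [-6.6, 1.7, 6.7]
opening: 0.0104
grip_force: 49.7
```

play_rows(
  series=[
    [0,[0,0,0],[0,0,0]],
    [0,[0,0,0],[0,0,0]],
    [0,[0,0,0],[0,0,0]],
    [0,[0,0,0],[0,0,0]],
  ],
)

```text
t: 16.05
tool_pos: [0.4966, 0.1447, 0.1351]
tool_rot: [-3.11, 0.432, 0.004]
contact_force: [-7.4, 2.4, 6.4]
opening: 0.0106
grip_force: 49.8
```

```bash
python3 - <<'E'
from h import *
gate()
a=cam('top')[0][90:260,200:460];b=cam('side')[0][90:340,220:480]
f=lambda i,k:cv2.convertScaleAbs(cv2.resize(i,k,interpolation=2),alpha=1.6)
cv2.imwrite('pics/end.png',np.hstack([f(a,(400,262)),f(b,(400,385))[:262]])if 0 else np.vstack([f(a,(450,294)),f(b,(450,433))[:300]]))
E
```

```text
by yaw 95.02620859183133 by pos 97.28180147282876 r 156.6565420136617 F [-7.43112383  2.38208155  6.4255435 ] tilt [-0.00301767 -0.00132683 -0.99999457] op 0.010633241464178194 49.751535058021545 q [ 0.14 -0.13  1.95  0.    1.32  1.98] t 16.05
```

View pics/end.png

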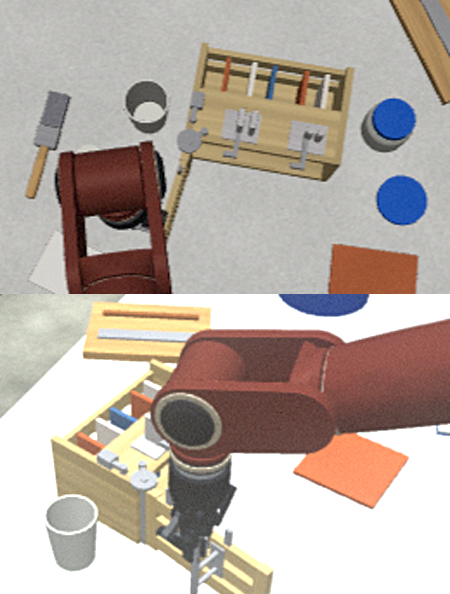

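The gate stands open at about 95° with the handle gripped. Both catches are still squeezed, and the bystanders in view look undisturbed.

```bash
python3 -c "
from h import *
print(ctrl.finish_job())"
```

```text
the job is handed in; nothing more can be done
None
```

I squeezed the paddle catch, then the post catch, and left both squeezed; the gate is held open at about 95° with the handle still gripped. I handed the job in at about 16 s, but no verdict came back, and the arm hid the glaze jar in the last picture, so I couldn't check that it hadn't moved.

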